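# Roll a damper cartridge into the V-block and slide it home against the stop

## Robot

A 6-joint arm with a two-finger parallel gripper is mounted at the origin on the work surface. World frame = base frame: x ahead of the robot, y to its left, z up, the work surface at z = 0. Lengths are in m, angles in rad, forces in N, time in s.
With the tool pointing down it reaches from about 0.275 to 0.725 m from the base axis. Payload 5.6 kg.
Tool frame: the origin (TCP) lies at the very end of the fingers, on their centre line; the grasp point (between the pads) lies 19 mm behind it; z points along the fingers, x is the direction in which the jaws open and shut, and the axes are right-handed (so a half turn about z gives the same grasp; the last joint's range is limited). The gripper opens to 85 mm and grips with 20 to 120 N. Pads are 22 mm wide; open, the fingers measure 114 mm over their backs; the gripper's body (76 mm by 85 mm) begins 54 mm behind the grasp point. The pads swing forward as they close: fully open they stand 13 mm farther back than shut.
Start: joints at [1.613, 0.255, 0.108, 0, -1.424, -0.285], TCP at [0.132, 0.534, 0.231] pointing down, gripper open.
Joint ranges: [-2.95, 2.95], [-1.21, 1.97], [-1.09, 1.5], [-2.87, 1.71], [-2.94, -0.07], [-3.05, 3.05]. Speed limits (rad/s): [2.57, 2.57, 3.14, 3.14, 3.14, 3.14].

## Interface

Orientations are given as a unit quaternion [x, y, z, w].
In Python, from rig import * gives the robot as it stands. The module is installed in compiled form; this text tells all that it offers.
- The arm moves only by the shell command python3 -m jog 'ROWS' [FORCE]. ROWS is JSON, a list that holds one entry, the list of rows, each a list of 7 numbers: the shift along the world's x, y, z in m, then the turn, a rotation vector about the world's x, y, z in units of 5 degrees (1.0 is 5 degrees), then the closure, from 0 (fully open) to 1 (shut). A call has exactly 8 rows; each row shifts and turns the pose as measured when the row begins; what a row does not reach is not made up. A row lasts 1/12 s, in which the tool goes at most 41.7 mm and 7.16 degrees, less where a joint would pass 70% of its speed; a pose out of reach is approached as far as the arm can. A call is refused whole if a number of a shift passes 0.0417 or a number of a turn 1, either way. A call with a gripper value outside its range is refused whole. The fingers move at their own pace and stop on an object; FORCE is the grip in N (left out, the last holds). Time passes only in rows, so rows that do not move let the fingers close, or fill a call up. It gives the time, the measured TCP pose, the force and the opening at its end, in the units of the state.
- get_state(): the state, without advancing time (a new reading comes with each control period).
- read_camera(name): name is "scene" or "top"; returns the picture (400x640x3 uint8, red, green, blue); there is no depth.
- camera_info(name): a dict with "mtx" (3x3 intrinsics, pixels), "k1" (the pictures are not rectified: a ray, as slopes to the right and down, at radius r is drawn at 1 + k1 r^2 times it, then the intrinsics apply), "extrinsics" (4x4, takes a point from camera to world coordinates). Camera axes: x right, y up, looking along -z (the intrinsics and any distortion apply to the point x, -y, -z); pixel columns grow to the right and rows downward; lengths in m; the calibration is good to about 2 mm. A picture is of the moment at which its call begins. camera_info takes no time and is no camera call.
- job_done(): hands the job in, once; it reports no verdict.
The state is a dict: "clock": time; "q": joint angles; "joint_velocities": joint speeds; "joint_torque": joint torques, N m; "tcp_pos": TCP position; "orientation": TCP orientation; "force": force on the tool from outside, world axes, zero at the start; "moment": the same for the moment, N m; "grip_width": finger opening in m.
Only numpy, scipy, OpenCV 4.12 (cv2) and the standard library are available. Lean on these libraries where they do the work, as an engineer would, in place of code of your own. Each camera call takes 0.05 s, during which the arm holds its last target.

## Task

Roll the black damper cartridge along the bench by its side, over the V-block's ramp and into the V; once it lies in the V, push it along the V until its flat end is fully home against the stop plate, and leave it lying there. Push gently, with the fingertips or the outside of the fingers only: roll it, do not drag it, and do not lift or carry it. Leave the other things on the bench where they are.

Things in the scene. Friction and masses are not known exactly. Their poses are not given: they have to be found in the camera images.
- cartridge: black round tube lying on its side, 44 mm diameter, 140 mm long, with a bright 14 mm rod stub, 25 mm long, on the end nearer the robot; 0.45 kg, oily (friction about 0.3), rolls freely. Origin on its axis at mid-tube. x runs along the tube from rod end to flat end; y and z turn as it rolls. Starts on the bench left or right of the V-block, 0.14 to 0.20 m from the V line
- foot (a point): centre of the cartridge's flat end, on its axis, 70 mm from its origin along +x. Once in the V it has 10 to 50 mm to slide to the stop
- rod_tip (a point): centre of the end of the cartridge's rod stub, on its axis, 95 mm from the origin along -x
- vblock: low oiled steel V-block fixed to the bench, 150 mm long along x (the line of the V, pointing away from the robot). Origin on the bench under the middle of the V, z up. Alike on both sides: V bottom 2 mm above the bench, faces rising at 30 degrees to lips 11 mm high at y = +/-15.6 mm, then a 5 mm flat land, then a ramp down to the bench at y = +/-80.6 mm
- stop_face (a point): point on the inner face of the dark stop plate (70 mm wide, 8 mm thick, 50 mm high) at the V-block's +x end: 75 mm from the V-block's origin along x, over the V line, 27.4 mm above the bench, which is the height of the cartridge's axis when it lies in the V; axes as the V-block's
- spring_seat: steel dish 84 mm across, 35 mm high, standing loose on the bench on the other side of the V-block from the cartridge; not to be moved. Origin at its underside
- gland_nut: plain steel ring 48 mm across, 18 mm high, loose beyond the stop plate; not to be moved. Origin at its underside
- top_mount: black rubber strut mount 90 mm across, 40 mm high, loose at the left of the work; not to be moved. Origin at its underside
- spray_can: blue can 56 mm across, 170 mm high, standing loose at the right of the work; not to be moved. Origin at its underside
- hammer: hammer lying loose behind the work at the left; not to be moved. Origin at its underside
- wrench: wrench lying loose behind the work at the right; not to be moved. Origin at its underside
- screwdriver: red-handled screwdriver lying loose at the near right; not to be moved. Origin at its underside
Things that resemble listed ones, but are neither listed nor needed, are in the scene too. Leave any orange look-alike of the cartridge alone.

How it is judged:
By the outcome, as a careful person would: the job done as asked, in the order asked, and still so for the second after the job is handed in, with the robot touching nothing.
It also fails if it takes over 58 s, if anything falls off the work surface, if the arm or the gripper's body presses on something with over 40 N, if the wrist force passes 120 N, or if a joint passes its speed limit or range.

## Working session

There is one attempt and no reset: what is moved stays moved. The work goes in short steps, Python scripts to look and compute and a shell command to move; the robot and the scene stay as the last step left them, time stands still between calls to the robot, and variables do not carry over. Pictures are saved under pics/ and viewed, and the job is handed in when it is done.

```bash
mkdir -p pics; ls
python3 - <<'E'
from rig import *
import cv2
for n in ("scene","top"):
    cv2.imwrite(f"pics/{n}0.png",read_camera(n)[:,:,::-1])
    i=camera_info(n);print(i)
print(get_state())
E
```

```text
pics
{'mtx': array([[397.7802934 ,   0.        , 320.20061869],
       [  0.        , 397.7802934 , 202.03957861],
       [  0.        ,   0.        ,   1.        ]]), 'k1': 0.024344235720953945, 'extrinsics': array([[ 0.09092035, -0.71223996,  0.69602279,  1.38739621],
       [ 0.99584079,  0.06915417, -0.05931965, -0.0473741 ],
       [-0.00588305,  0.69852125,  0.71556513,  0.86548691],
       [ 0.        ,  0.        ,  0.        ,  1.        ]])}
{'mtx': array([[380.13306391,   0.        , 321.07216638],
       [  0.        , 380.13306391, 196.9710343 ],
       [  0.        ,   0.        ,   1.        ]]), 'k1': 0.010620657493446947, 'extrinsics': array([[ 1.11068052e-01,  9.73174119e-01, -2.01484545e-01,
         3.54853126e-01],
       [-9.93812656e-01,  1.08871669e-01, -2.19855351e-02,
         7.56116557e-03],
       [ 5.40204931e-04,  2.02679781e-01,  9.79244921e-01,
         1.13340543e+00],
       [ 0.00000000e+00,  0.00000000e+00,  0.00000000e+00,
         1.00000000e+00]])}
{'clock': 0.1, 'q': array([ 1.61257772e+00,  2.55708436e-01,  1.07125645e-01, -4.10121599e-04,
       -1.42382996e+00, -2.84584038e-01]), 'joint_velocities': array([-0.00139756, -0.00326861,  0.00414305,  0.00171324, -0.00164189,
        0.00239081]), 'joint_torque': array([-2.18626468e-03, -3.87603593e+01,  2.38476133e+01,  5.37805125e+00,
       -3.81069258e-03,  1.71628940e-06]), 'tcp_pos': array([0.13208559, 0.53347305, 0.23047388]), 'orientation': array([-6.16245430e-01,  7.87553729e-01, -5.38528570e-04, -6.35868852e-04]), 'force': array([ 0.10914227,  0.25909386, -0.56065382]), 'moment': array([-0.0183934 , -0.02352084, -0.03547531]), 'grip_width': 0.08559947853402647}
```

View pics/scene0.png

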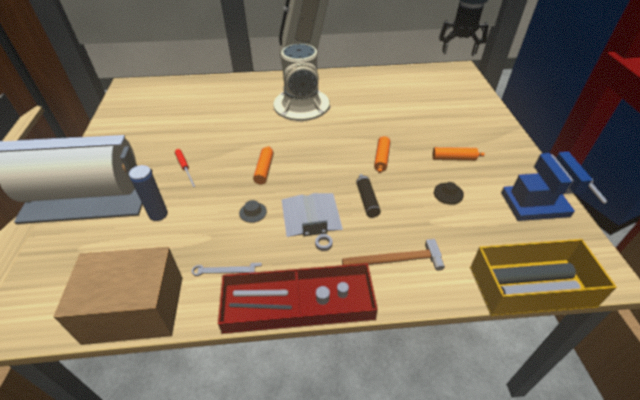

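View pics/top0.png

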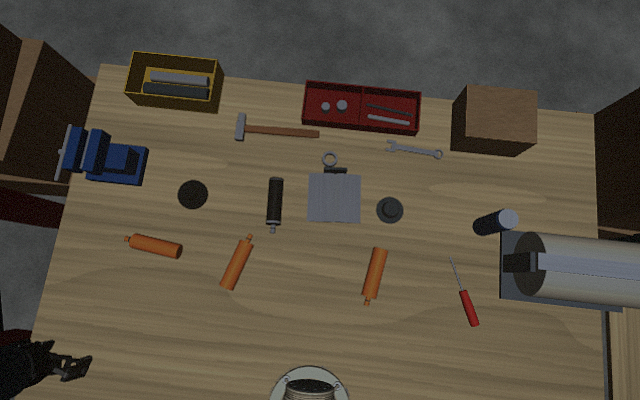

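Scene picture: the black cartridge is at about (369,196), the V-block at (312,214) and the stop plate at (315,228). In the top picture they are at (275,203), (334,197) and (335,170). The cartridge candidates in the top picture are orange tubes at (154,246), (237,263) and (375,275), and one black tube with a bright rod at (275,203). Only the black one fits: it is black, its rod points toward the robot, and it lies left of the V-block. I'll confirm it in a crop and measure.

```bash
cat > h.py <<'E'
from rig import *
import cv2, numpy as np
def ray(n,uv):
    i=camera_info(n);K=i["mtx"];E=i["extrinsics"]
    d=(np.array(uv,float)-K[:2,2])/np.array([K[0,0],K[1,1]])
    s=d.copy()
    for _ in range(20): s=d/(1+i["k1"]*(s@s))
    v=E[:3,:3]@np.array([s[0],-s[1],-1.]);return E[:3,3],v
def onz(n,uv,z):
    o,v=ray(n,uv);return o+v*(z-o[2])/v[2]
def proj(n,p):
    i=camera_info(n);K=i["mtx"];E=i["extrinsics"]
    c=E[:3,:3].T@(np.array(p)-E[:3,3]);s=np.array([c[0],-c[1]])/-c[2]
    s=s*(1+i["k1"]*(s@s));return s*K[0,0]+K[:2,2]
def crop(n,img,x0,y0,x1,y1,f,name):
    cv2.imwrite("pics/"+name,cv2.resize(img[y0:y1,x0:x1,::-1],None,fx=f,fy=f,interpolation=cv2.INTER_CUBIC))
E
python3 - <<'E'
from h import *
a=read_camera("top");np.save("t0.npy",a);crop("top",a,250,140,420,250,4.5,"topc.png")
a=read_camera("scene");np.save("s0.npy",a);crop("scene",a,230,140,400,260,4.5,"scc.png")
E
```

```text
(no output)
```

View pics/topc.png

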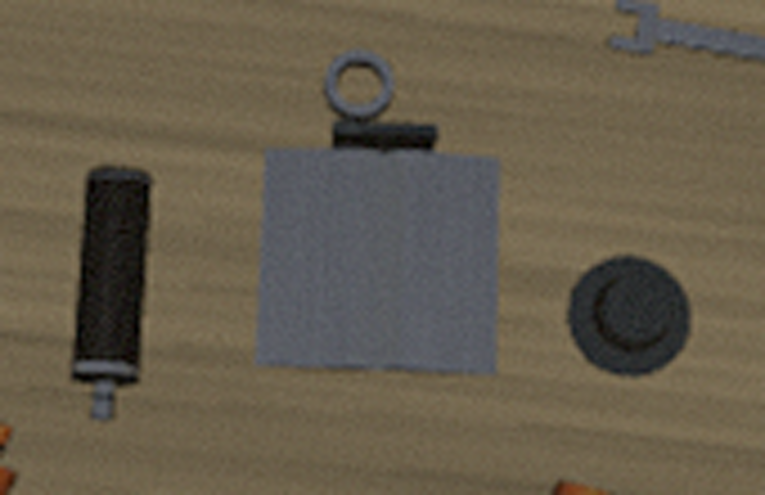

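View pics/scc.png

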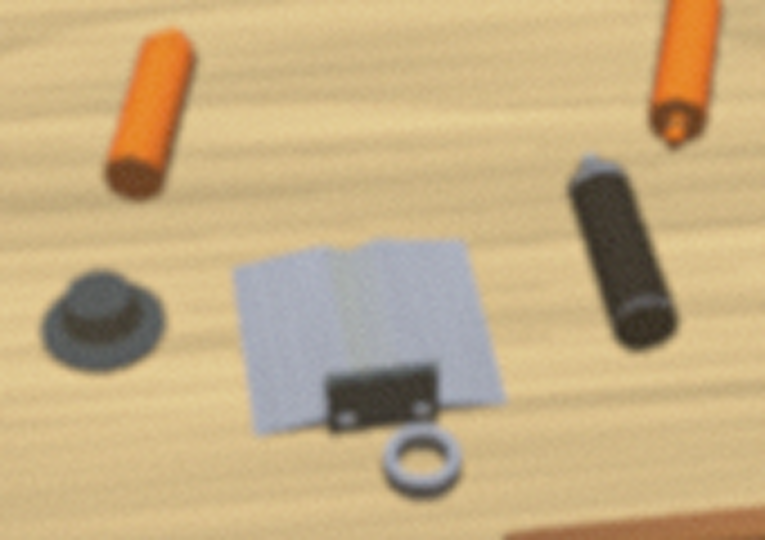

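The crop shows the black tube with a bright stub at crop (102,400). V-block corners in the crop are about (265,150), (498,158), (497,375) and (257,365). Next I'll measure with masks.

```bash
cat > m.py <<'E'
from h import *
def cart(n,img,box,thr=None,z=.022):
    x0,y0,x1,y1=box
    g=img[y0:y1,x0:x1].max(2)
    t=thr if thr else cv2.threshold(g,0,255,cv2.THRESH_OTSU)[0]
    m=(g<t).astype(np.uint8)
    k,l,s,c=cv2.connectedComponentsWithStats(m)
    j=1+np.argmax(s[1:,4]);return l==j,t,s[j]
def axis(n,mask,off,z):
    ys,xs=np.nonzero(mask)
    P=np.array([onz(n,(x+off[0],y+off[1]),z)[:2] for x,y in zip(xs,ys)])
    (c,sz,an)=cv2.minAreaRect(P.astype(np.float32));
    m=P.mean(0);w,v=np.linalg.eigh(np.cov((P-m).T));d=v[:,1]*np.sign(v[0,1])
    e=(P-m)@d
    return m,np.degrees(np.arctan2(d[1],d[0])),e.min(),e.max(),sz
E
python3 - <<'E'
from m import *
f=lambda x,y:(250+(x+.5)/4.5-.5,140+(y+.5)/4.5-.5)
C=[onz("top",f(*p),0) for p in((265,150),(498,158),(497,375),(257,365))]
for c in C: print("corner",c[:2].round(4))
print("centre",np.mean(C,0).round(4))
g=lambda x,y:(230+(x+.5)/4.5-.5,140+(y+.5)/4.5-.5)
D=[onz("scene",g(*p),0) for p in((235,268),(465,240),(506,403),(258,434))]
for c in D: print("corner scene",c[:2].round(4))
print(np.mean(D,0).round(4))
for nm,F,p in(("stoptop L",("top",f),(333,130)),("R",("top",f),(437,132))): print(nm,onz("top",f(*p),.05).round(4))
print("scene stop top edge", [onz("scene",g(*p),.05).round(4) for p in((327,375),(438,364))])
a=np.load("t0.npy")
mk,t,s=cart("top",a,(255,165,297,245));print(t,s);print(axis("top",mk,(255,165),.022))
b=np.load("s0.npy")
mk,t,s=cart("scene",b,(350,170,390,222));print(t,s);print(axis("scene",mk,(350,170),.022))
for nm,p in(("rodtip",(103,418)),("far end",(120,168)),("near end",(106,380)),("L far",(90,175)),("R far",(150,180)),("Lnear",(74,378)),("Rnear",(138,380))): print(nm,onz("top",f(*p),.022).round(4))
print("rodtip scene",onz("scene",g(592,156),.022), "foot scene",onz("scene",g(645,330),.022))
E
```

```text
corner [0.659 0.08 ]
corner [ 0.6711 -0.0793]
corner [ 0.5219 -0.0921]
corner [0.5108 0.0678]
centre [ 0.5907 -0.0059  0.    ]
corner scene [ 0.5219 -0.0915]
corner scene [0.51   0.0674]
corner scene [0.6591 0.0765]
corner scene [ 0.6694 -0.0807]
[ 0.5901 -0.0071  0.    ]
stoptop L [0.664 0.034 0.05 ]
R [ 0.6703 -0.0341  0.05  ]
scene stop top edge [array([ 0.6688, -0.0356,  0.05  ]), array([0.6664, 0.0322, 0.05  ])]
69.0 [ 11  12  18  45 619]
(array([0.56268572, 0.16982029]), np.float64(4.131443417238508), np.float64(-0.06621797304126587), np.float64(0.06717105417282244), (0.13327907025814056, 0.04291978105902672))
142.0 [  6   6  25  42 585]
(array([0.55739062, 0.16660767]), np.float64(2.699180436738035), np.float64(-0.09315140095311256), np.float64(0.08347379021164038), (0.17661252617835999, 0.0444665402173996))
rodtip [0.4621 0.1621 0.022 ]
far end [0.6298 0.1737 0.022 ]
near end [0.487  0.1635 0.022 ]
L far [0.6228 0.193  0.022 ]
R far [0.6239 0.1526 0.022 ]
Lnear [0.486  0.1845 0.022 ]
Rnear [0.4893 0.1427 0.022 ]
rodtip scene [0.45681741 0.16325043 0.022     ] foot scene [0.62536968 0.16984916 0.022     ]
```

Both views agree to within about 3 mm. The V-block centre is at (0.590, -0.0065), yaw about 4.5°, size 0.150 x 0.160, as given. The cartridge centre is at about (0.5575, 0.168), yaw about 4°, and its 142 mm length fits. It's 0.176 m from the V line with about 24 mm to slide. My plan is to put both fingertips side by side along the tube, behind it, and roll it sideways. Next I'll check the neighbours.

```bash
python3 - <<'E'
from h import *
for n,p in(("mount",(193,194)),("orange rod",(250,236)),("orange far",(246,241)),("orange near",(227,289)),("seat",(390,209)),("nut",(330,158))): print(n,onz("top",p,.02).round(3))
E
python3 -m jog '[[[0.026,-0.019,0,0,0,-0.9,0.4],[0.026,-0.019,0,0,0,-0.9,0.4],[0.026,-0.019,0,0,0,-0.9,0.4],[0.026,-0.019,0,0,0,-0.9,0.4],[0.026,-0.019,0,0,0,-0.9,0.4],[0.026,-0.019,0,0,0,-0.9,0.4],[0.026,-0.019,0,0,0,-0.9,0.4],[0.026,-0.019,0,0,0,-0.9,0.4]]]' 20
```

```text
mount [0.55  0.414 0.02 ]
orange rod [0.445 0.226 0.02 ]
orange far [0.429 0.236 0.02 ]
orange near [0.289 0.269 0.02 ]
seat [ 0.57  -0.175  0.02 ]
nut [0.708 0.019 0.02 ]
clock: 0.87
tcp_pos: [0.3422, 0.3767, 0.2277]
orientation: [-0.335, 0.942, -0.001, -0.003]
force: [-0.5, 0.7, -0.0]
grip_width: 0.0514
```

```bash
python3 -m jog '[[[0.026,-0.019,0,0,0,-0.87,0.4],[0.026,-0.019,0,0,0,-0.87,0.4],[0.026,-0.019,0,0,0,-0.87,0.4],[0.026,-0.019,0,0,0,-0.87,0.4],[0.026,-0.019,0,0,0,-0.87,0.4],[0.026,-0.019,0,0,0,-0.87,0.4],[0.026,-0.019,0,0,0,-0.87,0.4],[0.026,-0.019,0,0,0,-0.87,0.4]]]'
python3 -m jog '[[[0.001,0,-0.02,0,0,0,0.4],[0,0,-0.02,0,0,0,0.4],[0,0,-0.02,0,0,0,0.4],[0,0,-0.02,0,0,0,0.4],[0,0,-0.02,0,0,0,0.4],[0,0,-0.02,0,0,0,0.4],[0,0,-0.02,0,0,0,0.4],[0,0,-0.02,0,0,0,0.4]]]'
python3 - <<'E'
from h import *
crop("s",read_camera("scene"),290,80,490,230,4,"s2.png")
E
```

```text
clock: 1.53
tcp_pos: [0.5584, 0.2144, 0.2268]
orientation: [-0.022, 1.0, 0.0, -0.004]
force: [0.3, 0.9, 0.0]
grip_width: 0.0513
clock: 2.2
tcp_pos: [0.5669, 0.2079, 0.062]
orientation: [-0.014, 1.0, 0.001, -0.0]
force: [0.2, 0.0, -1.1]
grip_width: 0.0512
```

View pics/s2.png

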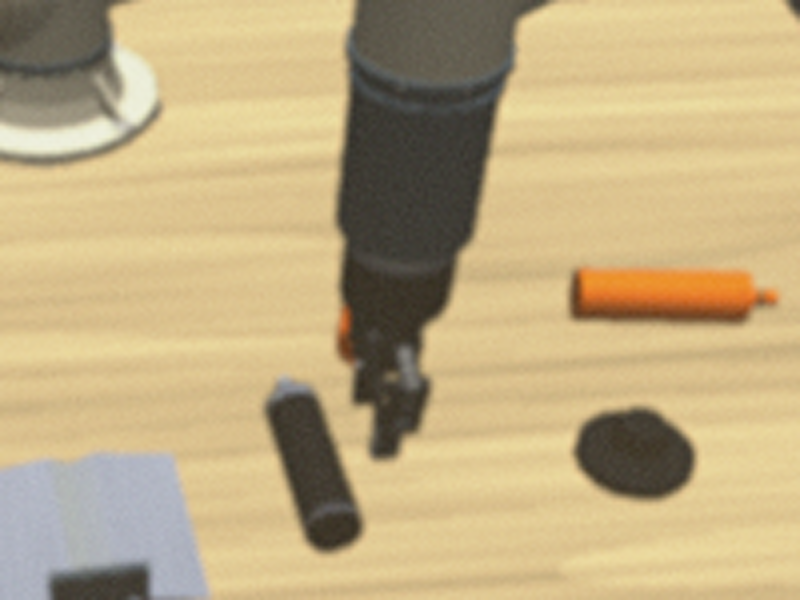

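The tool overshot slightly, to y=0.208. I'll back away to y of about 0.235 before going down.

```bash
python3 -m jog '[[[-0.003,0.007,0,0,0,0.15,0.4],[-0.003,0.007,0,0,0,0.15,0.4],[-0.003,0.007,0,0,0,0.15,0.4],[-0.003,0.007,0,0,0,0.1,0.4],[0,0,-0.01,0,0,0,0.4],[0,0,-0.01,0,0,0,0.4],[0,0,-0.01,0,0,0,0.4],[0,0,-0.01,0,0,0,0.4]]]'
python3 -m jog '[[[0,0,0,0,0,0,0.4],[0,0,0,0,0,0,0.4],[0,0,0,0,0,0,0.4],[0,0,0,0,0,0,0.4],[0,0,0,0,0,0,0.4],[0,0,0,0,0,0,0.4],[0,0,0,0,0,0,0.4],[0,0,0,0,0,0,0.4]]]'
python3 - <<'E'
from h import *
crop("s",read_camera("scene"),290,80,490,230,4,"s3.png")
crop("t",read_camera("top"),220,140,420,290,4,"t3.png")
E
```

```text
clock: 2.92
tcp_pos: [0.5534, 0.2409, 0.0202]
orientation: [-0.042, 0.999, 0.001, 0.0]
force: [-0.3, -0.6, -1.1]
grip_width: 0.0513
clock: 3.58
tcp_pos: [0.5526, 0.2388, 0.0171]
orientation: [-0.041, 0.999, 0.0, -0.002]
force: [-0.0, 0.1, -0.9]
grip_width: 0.0516
```

View pics/s3.png

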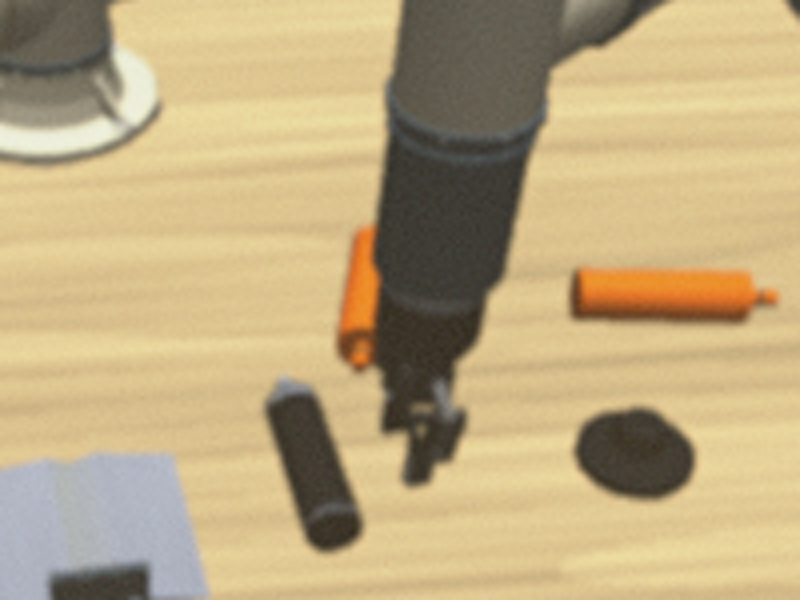

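View pics/t3.png

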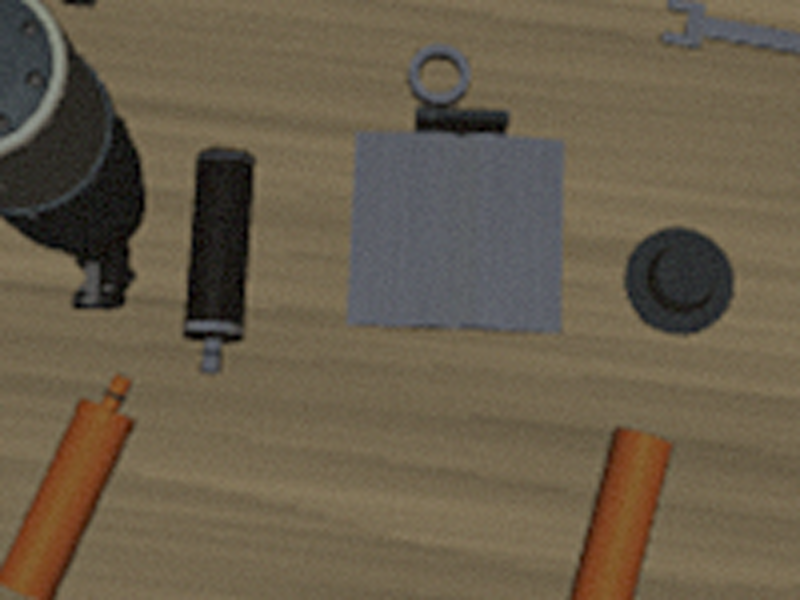

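Clear of everything: the hand is behind the tube at y=0.239, the orange rod tip is well clear, and yaw is 4.7°. Now I'll approach and roll slowly.

```bash
python3 -m jog '[[[0.0003,-0.004,-0.001,0,0,0,0.4],[0.0003,-0.004,-0.001,0,0,0,0.4],[0.0003,-0.004,-0.001,0,0,0,0.4],[0.0003,-0.004,-0.001,0,0,0,0.4],[0.0003,-0.003,-0.001,0,0,0,0.4],[0.0003,-0.003,0,0,0,0,0.4],[0.0002,-0.003,0,0,0,0,0.4],[0.0002,-0.003,0,0,0,0,0.4]]]'
python3 -m jog '[[[0.0002,-0.003,0,0,0,0,0.4],[0.0002,-0.003,0,0,0,0,0.4],[0.0002,-0.003,0,0,0,0,0.4],[0.0002,-0.003,0,0,0,0,0.4],[0.0002,-0.003,0,0,0,0,0.4],[0.0002,-0.003,0,0,0,0,0.4],[0.0002,-0.003,0,0,0,0,0.4],[0.0002,-0.003,0,0,0,0,0.4]]]'
python3 - <<'E'
from h import *
crop("s",read_camera("scene"),290,80,490,230,4,"s4.png")
crop("t",read_camera("top"),220,140,420,290,4,"t4.png")
E
```

```text
clock: 4.35
tcp_pos: [0.5547, 0.2078, 0.0115]
orientation: [-0.041, 0.999, -0.0, -0.002]
force: [-0.1, 0.4, 0.0]
grip_width: 0.051
clock: 5.02
tcp_pos: [0.5568, 0.1814, 0.0118]
orientation: [-0.041, 0.999, 0.0, -0.002]
force: [0.1, -0.4, -0.2]
grip_width: 0.0511
```

View pics/s4.png

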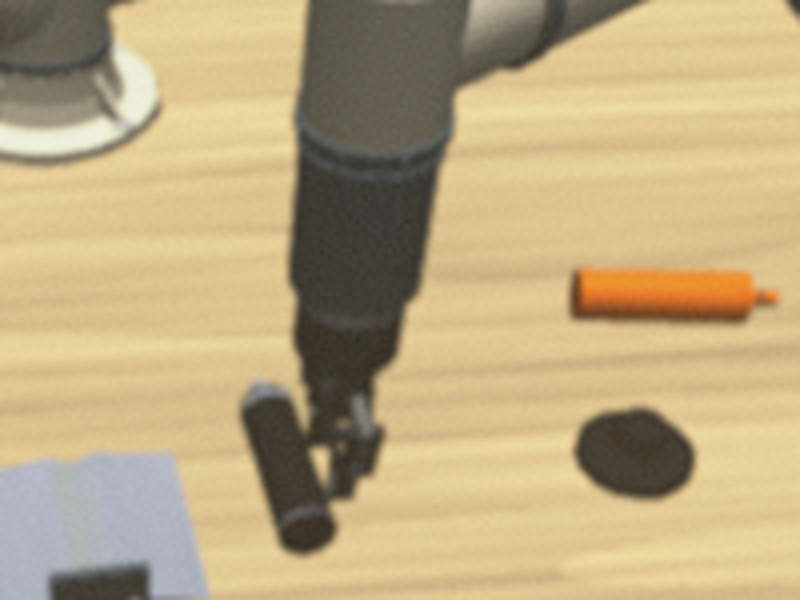

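View pics/t4.png

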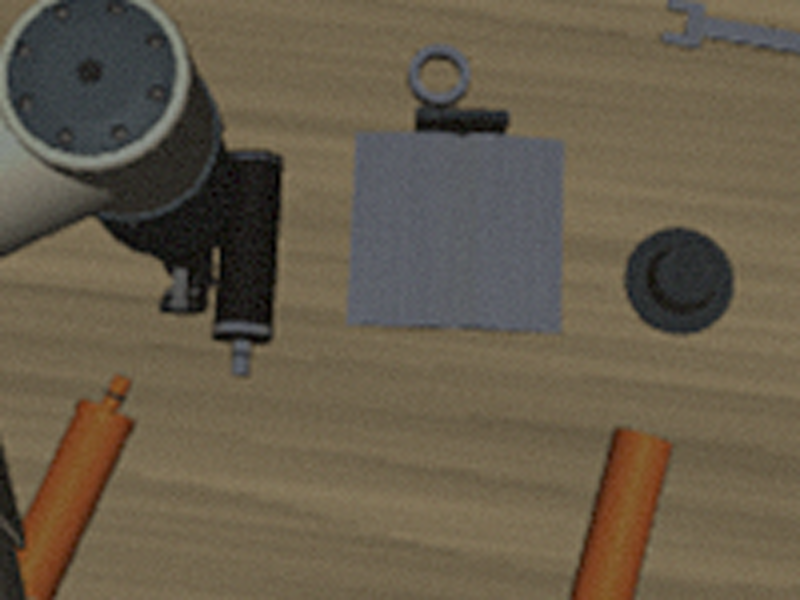

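The tube is rolling and still parallel to the V; the rod tip moved from t-crop (211,370) to (240,372). I'll continue.

```bash
python3 -m jog '[[[0.0002,-0.003,0,0,0,0,0.4],[0.0002,-0.003,0,0,0,0,0.4],[0.0002,-0.003,0,0,0,0,0.4],[0.0002,-0.003,0,0,0,0,0.4],[0.0002,-0.003,0,0,0,0,0.4],[0.0002,-0.003,0,0,0,0,0.4],[0.0002,-0.003,0,0,0,0,0.4],[0.0002,-0.003,0,0,0,0,0.4]]]'
python3 -m jog '[[[0.0002,-0.003,0,0,0,0,0.4],[0.0002,-0.003,0,0,0,0,0.4],[0.0002,-0.003,0,0,0,0,0.4],[0.0002,-0.003,0,0,0,0,0.4],[0.0002,-0.003,0,0,0,0,0.4],[0.0002,-0.003,0,0,0,0,0.4],[0.0002,-0.003,0,0,0,0,0.4],[0.0002,-0.003,0,0,0,0,0.4]]]'
python3 -m jog '[[[0.0002,-0.003,0,0,0,0,0.4],[0.0002,-0.003,0,0,0,0,0.4],[0.0002,-0.003,0,0,0,0,0.4],[0.0002,-0.003,0,0,0,0,0.4],[0.0002,-0.003,0.0005,0,0,0,0.4],[0.0002,-0.003,0.0005,0,0,0,0.4],[0.0002,-0.003,0.0005,0,0,0,0.4],[0.0002,-0.003,0.0005,0,0,0,0.4]]]'
python3 - <<'E'
from h import *
crop("s",read_camera("scene"),250,80,450,230,4,"s5.png")
crop("t",read_camera("top"),220,140,420,290,4,"t5.png")
E
```

```text
clock: 5.78
tcp_pos: [0.5585, 0.1553, 0.0118]
orientation: [-0.041, 0.999, 0.0, -0.002]
force: [-0.3, 0.4, 0.3]
grip_width: 0.0514
clock: 6.45
tcp_pos: [0.5603, 0.1285, 0.0118]
orientation: [-0.041, 0.999, 0.0, -0.002]
force: [-1.1, 0.8, 0.3]
grip_width: 0.0513
clock: 7.12
tcp_pos: [0.5622, 0.1025, 0.0141]
orientation: [-0.041, 0.999, 0.001, -0.001]
force: [-0.8, 2.1, 1.7]
grip_width: 0.0512
```

View pics/s5.png

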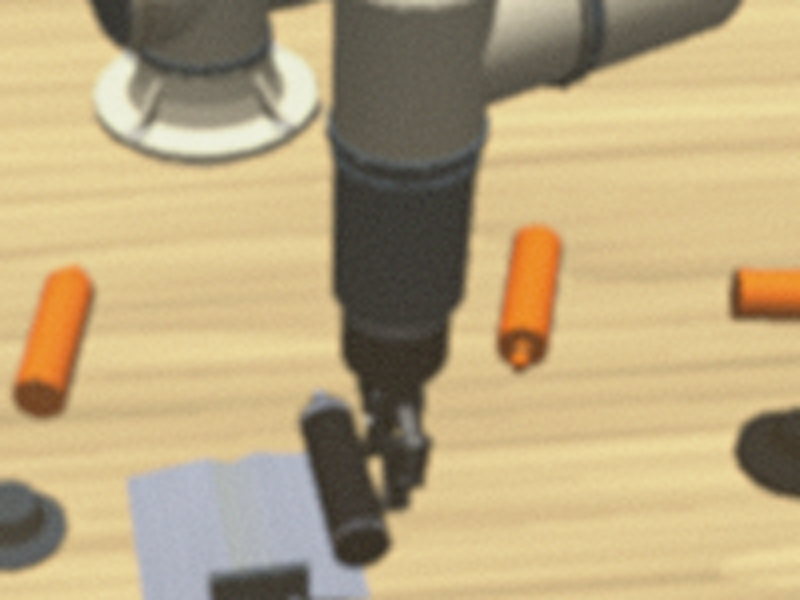

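View pics/t5.png

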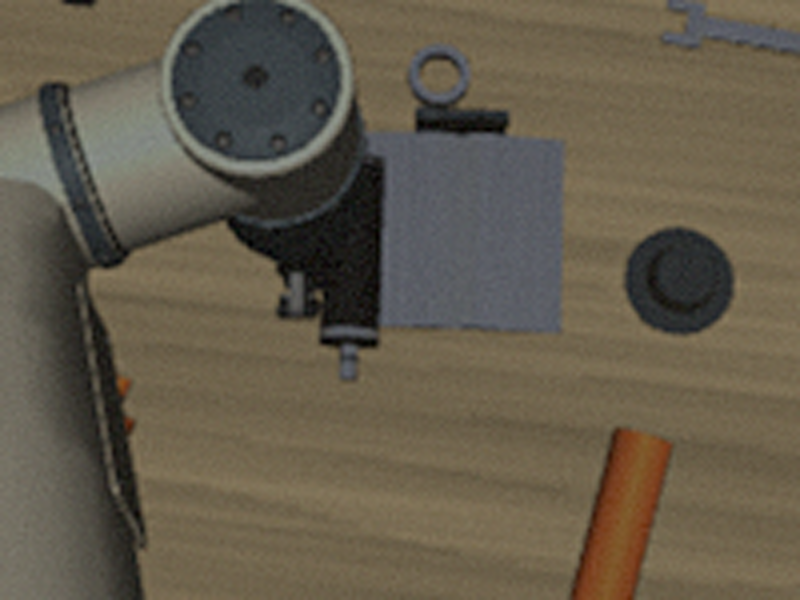

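It's now on the ramp with 2 N of contact force. I'll go on up, rising with it.

```bash
python3 -m jog '[[[0.0002,-0.003,0.0005,0,0,0,0.4],[0.0002,-0.003,0.0005,0,0,0,0.4],[0.0002,-0.003,0.0005,0,0,0,0.4],[0.0002,-0.003,0.0005,0,0,0,0.4],[0.0002,-0.003,0.0005,0,0,0,0.4],[0.0002,-0.003,0.0005,0,0,0,0.4],[0.0002,-0.003,0.0005,0,0,0,0.4],[0.0002,-0.003,0.0005,0,0,0,0.4]]]'
python3 -m jog '[[[0.0002,-0.003,0.0005,0,0,0,0.4],[0.0002,-0.003,0.0005,0,0,0,0.4],[0.0002,-0.003,0.0005,0,0,0,0.4],[0.0002,-0.003,0.0005,0,0,0,0.4],[0.0002,-0.003,0.0005,0,0,0,0.4],[0.0002,-0.002,0.0005,0,0,0,0.4],[0.0002,-0.002,0.0005,0,0,0,0.4],[0.0002,-0.002,0.0005,0,0,0,0.4]]]'
python3 - <<'E'
from h import *
crop("s",read_camera("scene"),250,80,450,230,4,"s6.png")
crop("t",read_camera("top"),220,140,420,290,4,"t6.png")
E
```

```text
clock: 7.88
tcp_pos: [0.5647, 0.0776, 0.0192]
orientation: [-0.041, 0.999, 0.001, -0.0]
force: [-1.0, 1.8, 0.4]
grip_width: 0.0512
clock: 8.55
tcp_pos: [0.5663, 0.0538, 0.0235]
orientation: [-0.041, 0.999, 0.001, -0.001]
force: [-0.2, 1.7, 1.6]
grip_width: 0.051
```

View pics/s6.png

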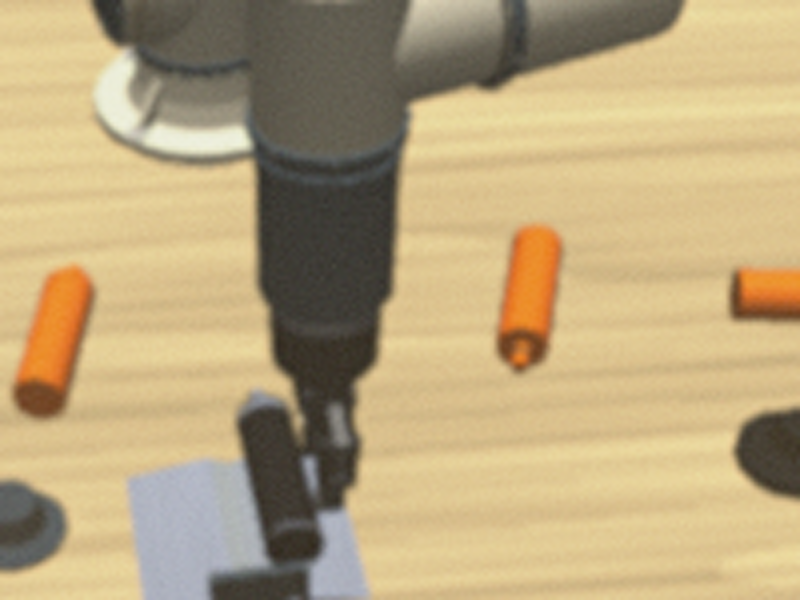

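View pics/t6.png

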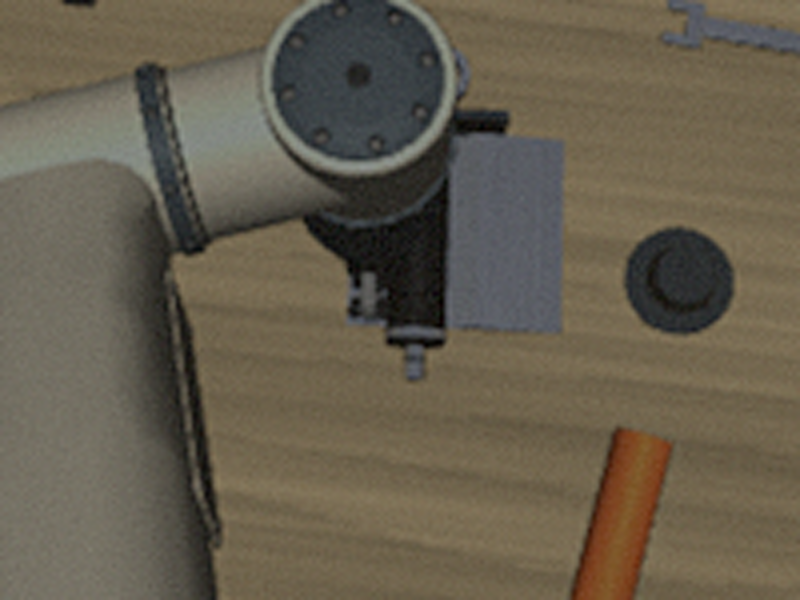

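The tube is near the top of the ramp with its centre about 29 mm from the V line. I'll slow down for the lip.

```bash
python3 -m jog '[[[0.0001,-0.002,0,0,0,0,0.4],[0.0001,-0.002,0,0,0,0,0.4],[0.0001,-0.002,0,0,0,0,0.4],[0.0001,-0.0015,0,0,0,0,0.4],[0.0001,-0.0015,0,0,0,0,0.4],[0.0001,-0.0015,0,0,0,0,0.4],[0.0001,-0.0015,0,0,0,0,0.4],[0.0001,-0.0015,0,0,0,0,0.4]]]'
python3 -m jog '[[[0.0001,-0.0015,0,0,0,0,0.4],[0.0001,-0.0015,0,0,0,0,0.4],[0.0001,-0.0015,0,0,0,0,0.4],[0,0,0,0,0,0,0.4],[0,0,0,0,0,0,0.4],[0,0,0,0,0,0,0.4],[0,0,0,0,0,0,0.4],[0,0,0,0,0,0,0.4]]]'
python3 - <<'E'
from h import *
crop("s",read_camera("scene"),250,80,450,230,4,"s7.png")
crop("t",read_camera("top"),220,140,420,290,4,"t7.png")
E
```

```text
clock: 9.32
tcp_pos: [0.5661, 0.0377, 0.0226]
orientation: [-0.041, 0.999, 0.0, -0.002]
force: [-0.2, -0.3, -0.6]
grip_width: 0.0513
clock: 9.98
tcp_pos: [0.5661, 0.0319, 0.0224]
orientation: [-0.041, 0.999, -0.0, -0.002]
force: [0.0, 0.1, 0.1]
grip_width: 0.0513
```

View pics/s7.png

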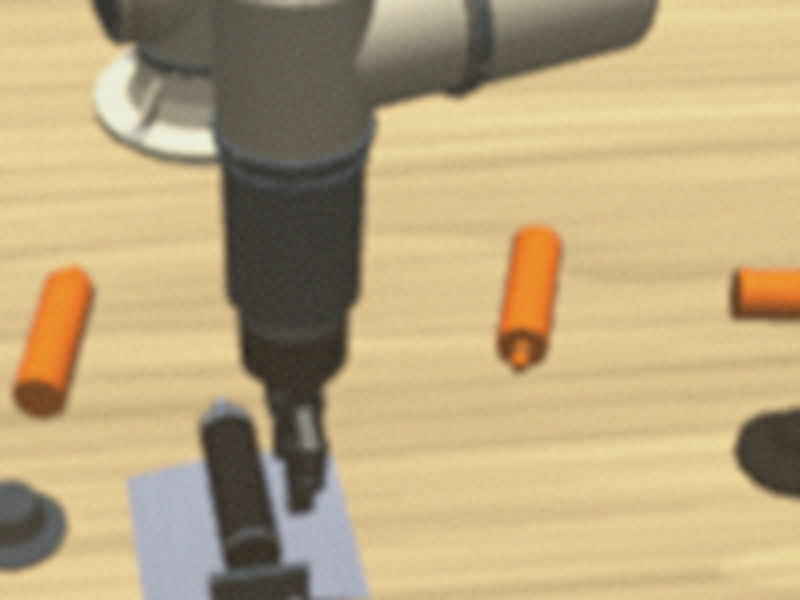

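View pics/t7.png

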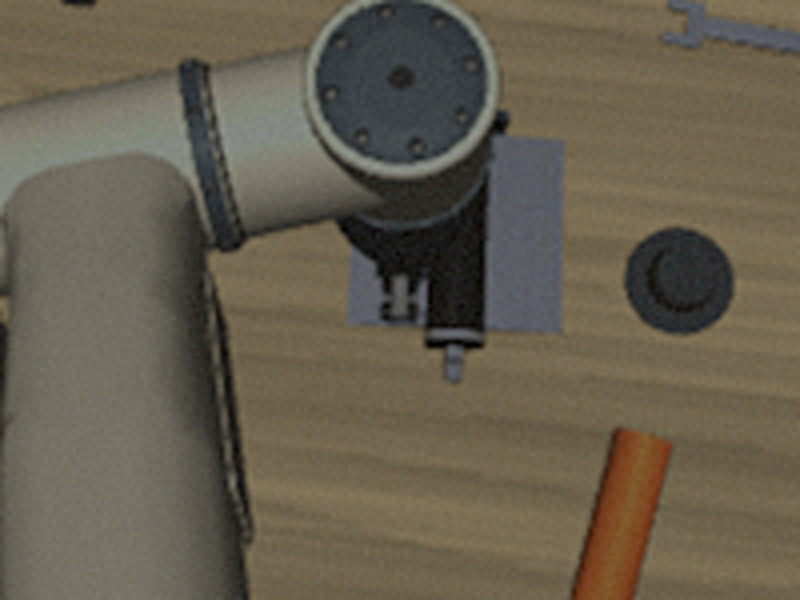

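The tube has dropped into the V and there is a gap to the fingers. I'll retreat and go up, then round to the rod end and close the fingers.

```bash
python3 -m jog '[[[0,0.008,0.005,0,0,0,0.4],[0,0.008,0.01,0,0,0,0.4],[0,0.002,0.02,0,0,0,0.4],[0,0,0.02,0,0,0,0.4],[0,0,0.02,0,0,0,0.4],[0,0,0.02,0,0,0,0.4],[0,0,0,0,0,0,0.6],[0,0,0,0,0,0,1]]]'
python3 -m jog '[[[-0.015,-0.008,0,0,0,0,1],[-0.02,-0.01,0,0,0,0,1],[-0.02,-0.01,0,0,0,0,1],[-0.02,-0.01,0,0,0,0,1],[-0.02,-0.01,0,0,0,0,1],[-0.02,-0.01,0,0,0,0,1],[-0.015,-0.01,0,0,0,0,1],[0,0,0,0,0,0,1]]]'
python3 - <<'E'
from m import *
a=read_camera("top");b=read_camera("scene");np.save("t1.npy",a);np.save("s1.npy",b)
crop("t",a,250,140,450,290,4,"t8.png");crop("t",b,220,80,420,260,4,"s8.png")
E
```

```text
clock: 10.75
tcp_pos: [0.5656, 0.0557, 0.127]
orientation: [-0.042, 0.999, -0.0, -0.001]
force: [-0.1, -0.1, -0.6]
grip_width: 0.028
clock: 11.42
tcp_pos: [0.4293, -0.0109, 0.127]
orientation: [-0.044, 0.999, 0.0, -0.001]
force: [-0.7, -0.9, -0.7]
grip_width: 0.0003
```

View pics/t8.png

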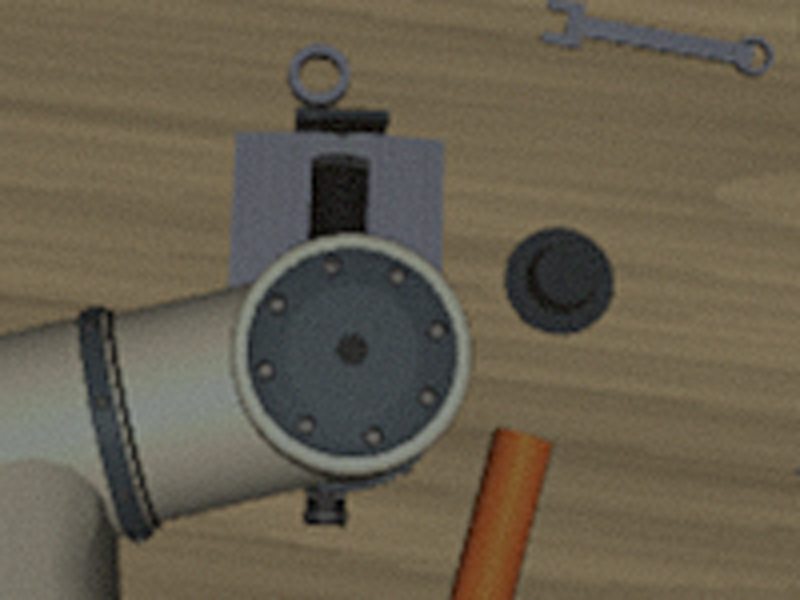

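View pics/s8.png

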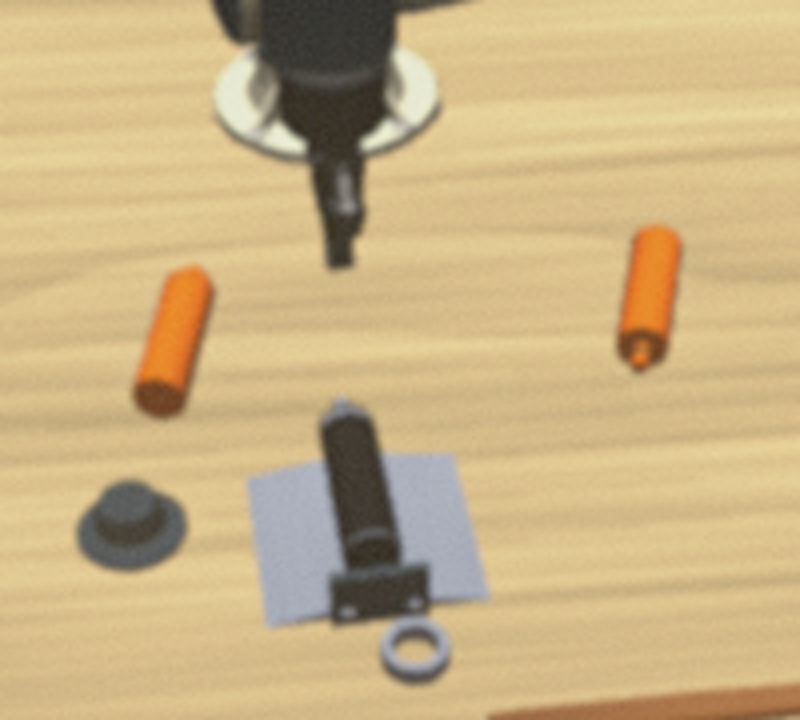

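```bash
python3 - <<'E'
from h import *
print("rodtip",onz("scene",(220+85,80+100),.0274).round(4),"foot top edge",onz("top",(250+340/4,140+155/4),.049).round(4))
E
python3 -m jog '[[[0,-0.001,-0.013,0,0,0,1],[0,-0.001,-0.013,0,0,0,1],[0,-0.001,-0.013,0,0,0,1],[0,-0.001,-0.013,0,0,0,1],[0,-0.001,-0.013,0,0,0,1],[0,-0.001,-0.013,0,0,0,1],[0,-0.001,-0.012,0,0,0,1],[0,0,-0.008,0,0,0,1]]]'
python3 -m jog '[[[0,0,0,0,0,0,1],[0,0,0,0,0,0,1],[0.001,0,0,0,0,0,1],[0.002,0,0,0,0,0,1],[0.003,0,0,0,0,0,1],[0.003,0,0,0,0,0,1],[0.003,0,0,0,0,0,1],[0.002,0,0,0,0,0,1]]]'
python3 - <<'E'
from h import *
crop("t",read_camera("top"),250,140,450,290,4,"t9.png");crop("t",read_camera("scene"),220,80,420,230,4,"s9.png")
E
```

```text
rodtip [ 0.4721 -0.0163  0.0274] foot top edge [ 0.6369 -0.0027  0.049 ]
clock: 12.18
tcp_pos: [0.4413, -0.0119, 0.0276]
orientation: [-0.046, 0.999, 0.001, 0.004]
force: [0.8, 0.2, -0.3]
grip_width: 0.0001
clock: 12.85
tcp_pos: [0.4594, -0.0103, 0.0286]
orientation: [-0.047, 0.999, 0.0, 0.005]
force: [-0.2, -0.4, -0.1]
grip_width: 0.0001
```

View pics/t9.png

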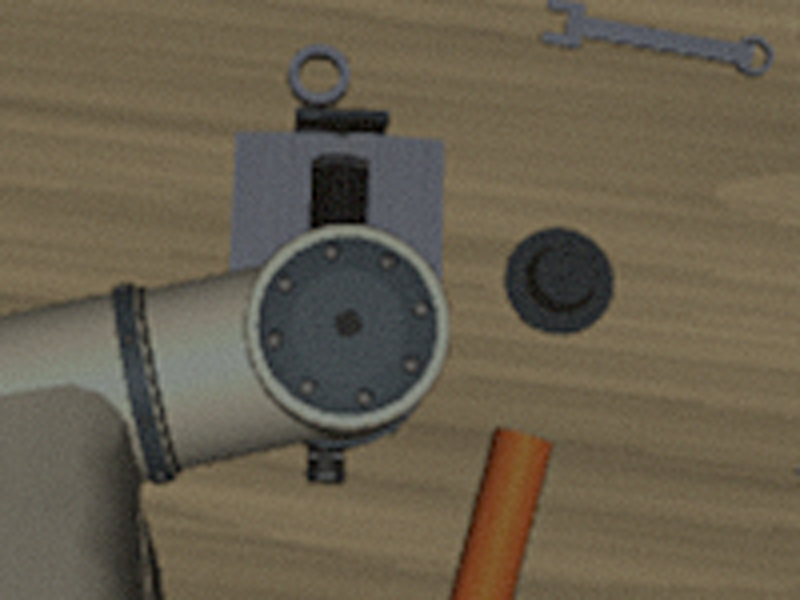

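View pics/s9.png

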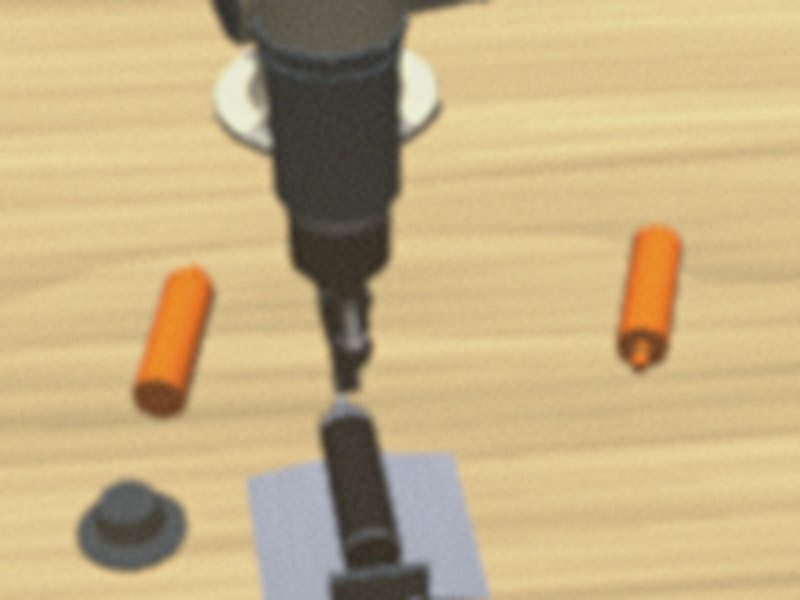

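The tool is still 6 mm to the left of the axis and a bit high (z=0.029). I'll step back slightly and correct both before contact.

```bash
python3 -m jog '[[[-0.006,0,0,0,0,0,1],[-0.006,-0.001,0,0,0,0,1],[0,-0.002,-0.003,0,0,0,1],[0,-0.002,-0.003,0,0,0,1],[0,-0.001,-0.003,0,0,0,1],[0,0,-0.001,0,0,0,1],[0,0,0,0,0,0,1],[0,0,0,0,0,0,1]]]'
python3 -c "
from rig import *;print(get_state()['q'].round(3),get_state()['tcp_pos'])"
```

```text
clock: 13.62
tcp_pos: [0.4445, -0.0175, 0.0169]
orientation: [-0.047, 0.999, 0.0, 0.004]
force: [0.4, 0.4, -0.0]
grip_width: 0.0002
[ 0.317  0.237 -0.521  0.002 -0.804 -0.224] [ 0.44447912 -0.01750596  0.0169311 ]
```

Now on the V line (v = 0.5 mm) at z=0.017. I'll push along the V.

```bash
python3 -m jog '[[[0.002,0.0002,0,0,0,0,1],[0.002,0.0002,0,0,0,0,1],[0.002,0.0002,0,0,0,0,1],[0.002,0.0002,0,0,0,0,1],[0.002,0.0002,0,0,0,0,1],[0.002,0.0002,0,0,0,0,1],[0.002,0.0002,0,0,0,0,1],[0.002,0.0002,0,0,0,0,1]]]'
python3 -m jog '[[[0.002,0.0002,0,0,0,0,1],[0.002,0.0002,0,0,0,0,1],[0.002,0.0002,0,0,0,0,1],[0.002,0.0002,0,0,0,0,1],[0.002,0.0002,0,0,0,0,1],[0.001,0.0001,0,0,0,0,1],[0.001,0.0001,0,0,0,0,1],[0.001,0.0001,0,0,0,0,1]]]'
python3 - <<'E'
from h import *
crop("t",read_camera("top"),250,140,450,290,4,"t10.png");crop("t",read_camera("scene"),220,80,420,230,4,"s10.png")
E
```

```text
clock: 14.28
tcp_pos: [0.4623, -0.0156, 0.0171]
orientation: [-0.047, 0.999, 0.0, 0.004]
force: [-1.4, 0.3, 1.5]
grip_width: -0.0003
clock: 14.95
tcp_pos: [0.4747, -0.0147, 0.0163]
orientation: [-0.047, 0.999, -0.0, 0.002]
force: [-1.6, -0.8, 0.7]
grip_width: -0.0001
```

View pics/t10.png

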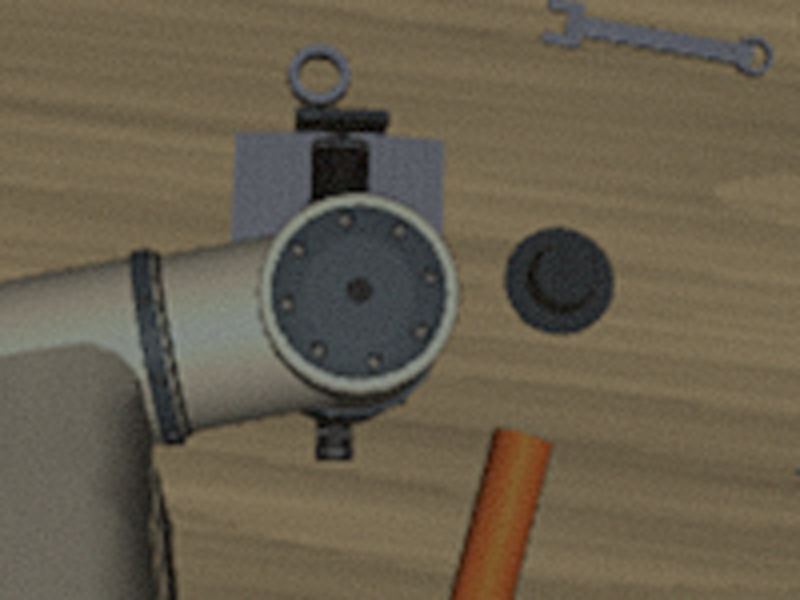

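View pics/s10.png

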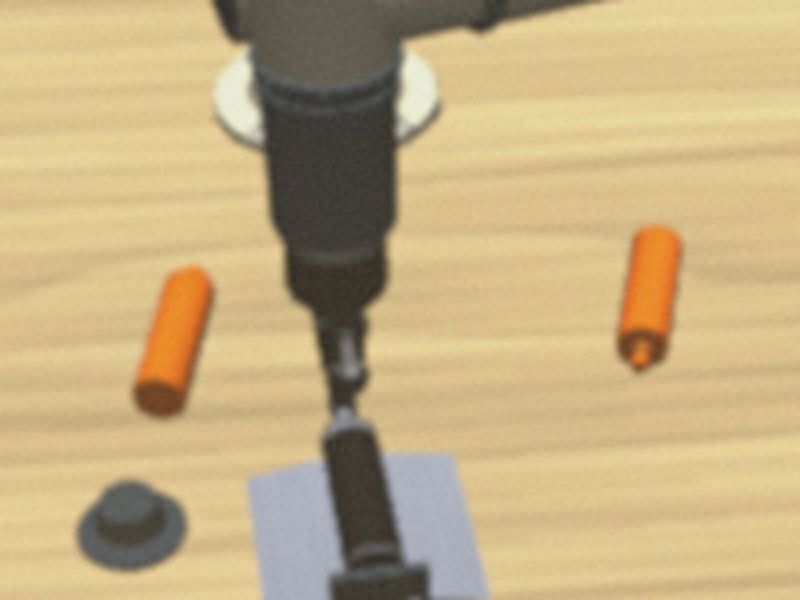

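The foot edge moved from crop row 155 to 139, so it's sliding with about 2 N. I'll keep going gently until the force rises.

```bash
python3 -m jog '[[[0.0015,0.0001,0,0,0,0,1],[0.0015,0.0001,0,0,0,0,1],[0.0015,0.0001,0,0,0,0,1],[0.0015,0.0001,0,0,0,0,1],[0.001,0.0001,0,0,0,0,1],[0.001,0.0001,0,0,0,0,1],[0.001,0.0001,0,0,0,0,1],[0.001,0.0001,0,0,0,0,1]]]'
```

```text
clock: 15.72
tcp_pos: [0.4856, -0.0139, 0.0164]
orientation: [-0.047, 0.999, -0.0, 0.002]
force: [-1.4, -0.0, 1.1]
grip_width: -0.0001
```

```bash
python3 -m jog '[[[0.001,0.0001,0,0,0,0,1],[0.001,0.0001,0,0,0,0,1],[0.001,0.0001,0,0,0,0,1],[0.001,0.0001,0,0,0,0,1],[0,0,0,0,0,0,1],[0,0,0,0,0,0,1],[0,0,0,0,0,0,1],[0,0,0,0,0,0,1]]]'
python3 - <<'E'
from h import *
crop("t",read_camera("top"),250,140,450,290,4,"t11.png");crop("t",read_camera("scene"),270,170,370,245,8,"s11.png")
E
```

```text
clock: 16.38
tcp_pos: [0.488, -0.0138, 0.0158]
orientation: [-0.046, 0.999, -0.0, 0.0]
force: [-2.4, -0.4, 1.4]
grip_width: -0.0003
```

View pics/t11.png

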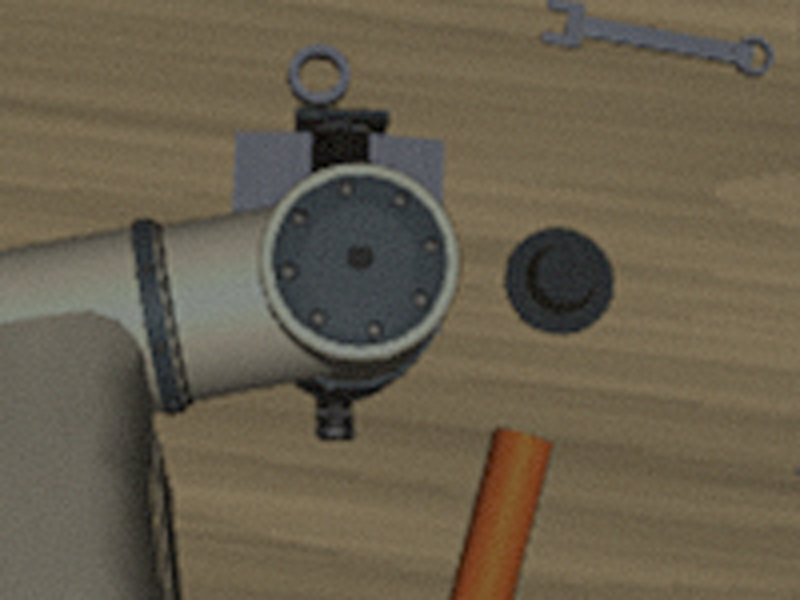

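View pics/s11.png

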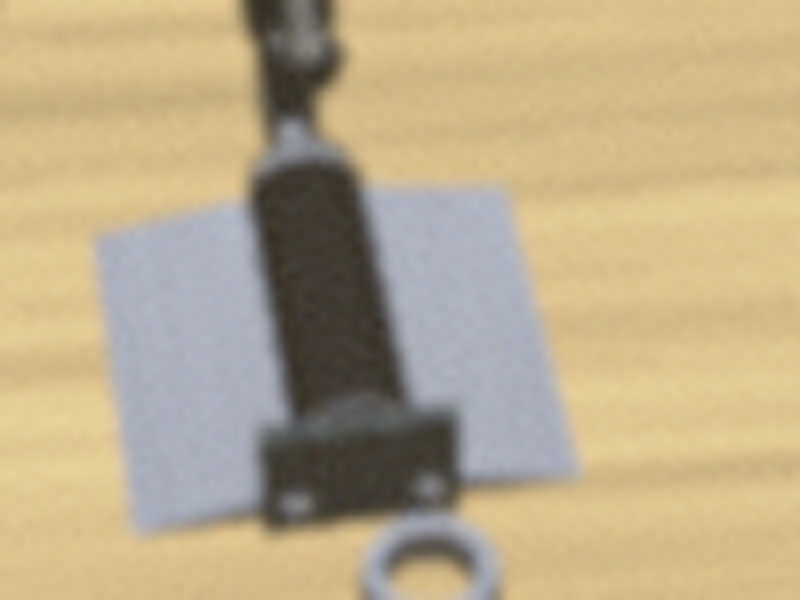

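The foot is at or very near the plate: TCP is at 0.488, and I predicted 0.486 for home. I'll confirm with slightly firmer steps; the force should rise with no motion.

```bash
python3 -m jog '[[[0.001,0.0001,0,0,0,0,1],[0.001,0.0001,0,0,0,0,1],[0.0015,0.0001,0,0,0,0,1],[0.0015,0.0001,0,0,0,0,1],[0.002,0.0001,0,0,0,0,1],[0.002,0.0001,0,0,0,0,1],[0.002,0.0001,0,0,0,0,1],[0.002,0.0001,0,0,0,0,1]]]'
```

```text
clock: 17.15
tcp_pos: [0.4877, -0.015, 0.0129]
orientation: [-0.045, 0.999, -0.001, -0.013]
force: [-8.1, 0.0, 5.2]
grip_width: 0.0004
```

The force rose to 8 N with no forward motion, so it is home against the plate. I'll back off straight and then check.

```bash
python3 -m jog '[[[-0.002,0,0,0,0,0,1],[-0.005,0,0,0,0,0,1],[-0.006,0,0,0,0,0,1],[-0.008,0,0,0,0,0,1],[-0.008,0,0.005,0,0,0,1],[-0.008,0,0.01,0,0,0,1],[-0.005,0,0.02,0,0,0,1],[0,0,0.02,0,0,0,1]]]'
python3 -m jog '[[[0,0,0.02,0,0,0,1],[0,0,0.03,0,0,0,1],[-0.01,0.03,0.03,0,0,0,1],[-0.01,0.035,0.02,0,0,0,1],[-0.01,0.035,0,0,0,0,1],[0,0.035,0,0,0,0,1],[0,0.035,0,0,0,0,1],[0,0.035,0,0,0,0,1]]]'
python3 -m jog '[[[0,0.03,0,0,0,0,1],[0,0.02,0,0,0,0,1],[0,0,0,0,0,0,1],[0,0,0,0,0,0,1],[0,0,0,0,0,0,1],[0,0,0,0,0,0,1],[0,0,0,0,0,0,1],[0,0,0,0,0,0,1]]]'
python3 - <<'E'
from h import *
t=read_camera("top");s=read_camera("scene");np.save("t2.npy",t);np.save("s2.npy",s)
crop("t",t,280,140,400,230,6.5,"t12.png");crop("t",s,270,170,370,245,8,"s12.png")
cv2.imwrite("pics/sf.png",s[:,:,::-1])
E
```

```text
clock: 17.82
tcp_pos: [0.4418, -0.0147, 0.0675]
orientation: [-0.045, 0.999, -0.001, -0.013]
force: [1.0, 0.0, 0.2]
grip_width: 0.0002
clock: 18.48
tcp_pos: [0.4072, 0.1913, 0.1813]
orientation: [-0.041, 0.999, 0.004, -0.004]
force: [1.7, 0.3, -0.2]
grip_width: -0.0
clock: 19.15
tcp_pos: [0.4034, 0.2469, 0.1843]
orientation: [-0.044, 0.999, 0.006, -0.001]
force: [-0.5, 0.1, 0.4]
grip_width: -0.0001
```

View pics/t12.png

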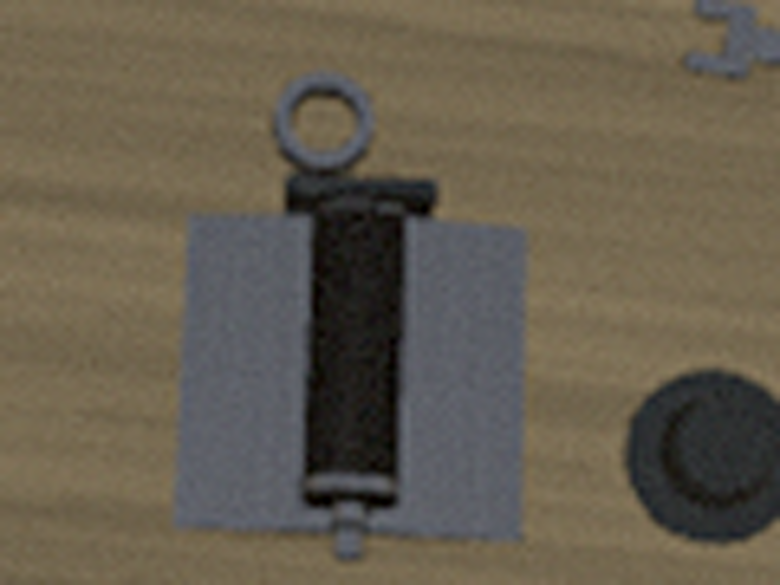

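View pics/s12.png

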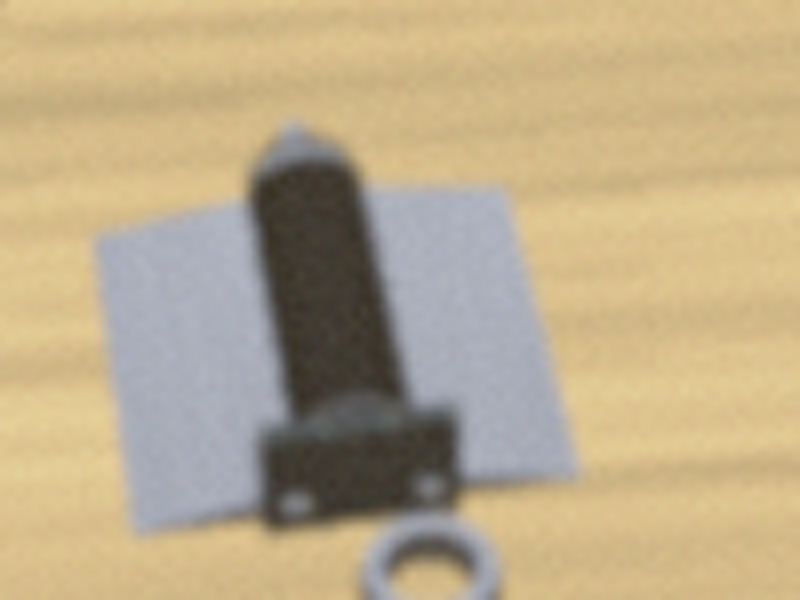

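View pics/sf.png

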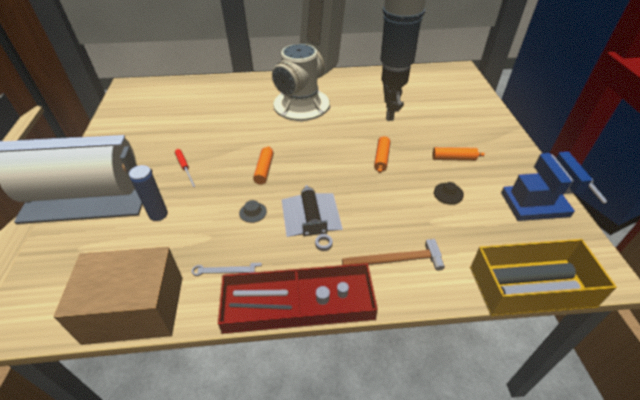

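Both views show the tube seated in the V with its foot behind the plate. One number check against the expected home position, plus an image difference for the other objects.

Run:
```python
from h import *
print("rod tip",onz("top",(280+348/6.5,140+560/6.5),.0274).round(4), "home ~(.5006,-.0136); near tube end",onz("top",(280+350/6.5,140+497/6.5),.0274).round(4),"home ~(.525,-.0116)")
a=np.load("s0.npy").astype(int);b=np.load("s2.npy").astype(int)
d=(cv2.blur(np.abs(a-b).max(2).astype(np.float32),(3,3))>35).astype(np.uint8)
k,l,s,c=cv2.connectedComponentsWithStats(d)
print([tuple(x) for x in s[1:] if x[4]>8])
```

```text
rod tip [ 0.4999 -0.0135  0.0274] home ~(.5006,-.0136); near tube end [ 0.5284 -0.0114  0.0274] home ~(.525,-.0116)
[(np.int32(286), np.int32(0), np.int32(3), np.int32(6), np.int32(17)), (np.int32(439), np.int32(0), np.int32(50), np.int32(55), np.int32(1354)), (np.int32(380), np.int32(11), np.int32(43), np.int32(111), np.int32(2937)), (np.int32(279), np.int32(12), np.int32(8), np.int32(33), np.int32(97)), (np.int32(271), np.int32(34), np.int32(70), np.int32(60), np.int32(1415)), (np.int32(294), np.int32(36), np.int32(5), np.int32(6), np.int32(25)), (np.int32(316), np.int32(79), np.int32(3), np.int32(6), np.int32(15)), (np.int32(302), np.int32(86), np.int32(8), np.int32(9), np.int32(41)), (np.int32(355), np.int32(175), np.int32(27), np.int32(44), np.int32(689)), (np.int32(300), np.int32(186), np.int32(22), np.int32(37), np.int32(554))]
```

Apart from the arm, only the cartridge's old and new places changed, and the rod tip is within 1 mm of where it should be at home. Handing in.

```bash
python3 -c "
from rig import *
print(job_done())"
```

```text
the job is handed in; nothing more can be done
None
```

The black cartridge is lying in the V with its flat end against the stop plate, and I handed the job in at about 19 s. I rolled it up the ramp and over the lip with the two fingertips, pushing about 2 N. Then I slid it about 24 mm along the V by pushing its rod end with the shut fingers.

- **Home against the stop:** the last push rose to about 8 N with no forward motion. After backing off, the rod tip measured (0.4999, -0.0135) m, against (0.5006, -0.0136) m expected at home. The near end of the tube read about 3 mm off along x; I put that down to the blurred edge in the picture.
- **Other things on the bench:** comparing scene pictures from before and after, only the arm and the cartridge changed.
- **Robot:** it was clear of everything when I handed in.

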